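Pull-test the dumbbell rack empty and loaded

ROBOT

A 6-joint arm with a two-finger parallel gripper is mounted at the origin on the work surface. World frame = base frame: x ahead of the robot, y to its left, z up, the work surface at z = 0. Lengths are in m, angles in rad, forces in N, time in s.
With the tool pointing down it reaches from about 0.325 to 0.9 m from the base axis. Payload 6.1 kg.
Tool frame: the origin (TCP) lies midway between the tips of the shut fingers; the grasp point (between the pads) lies 19 mm behind it; z points along the fingers, y is the line along which they close (so a half turn about z gives the same grasp; the last joint's range is limited). The gripper opens to 85 mm and grips with 20 to 120 N. Pads are 22 mm wide; open, the fingers measure 114 mm over their backs; the gripper's body (76 mm by 85 mm) begins 54 mm behind the grasp point. The pads swing forward as they close: fully open they stand 13 mm farther back than shut.
Start: joints at [-1.234, 0.22, 1.526, -0, 1.395, -0.126], TCP at [0.279, -0.559, 0.231] pointing down, gripper open.
Joint ranges: [-2.98, 2.98], [-0.91, 2.08], [0.09, 2.57], [-1.24, 4.39], [0.2, 2.65], [-2.68, 2.68]. Speed limits (rad/s): [2.57, 2.57, 3.01, 3.14, 3.14, 3.14].

INTERFACE

Orientations are given as [roll, pitch, yaw] about the fixed x, y, z axes, in that order (R = Rz(yaw) Ry(pitch) Rx(roll)).
In Python, from plant import movep, move_l, set_joints, gripper_to, hold, inverse_kinematics, observe, get_image, get_calibration, Unreachable, job_done gives the robot as it stands. Calls block until the motion is done:
- movep(position, orientation): joint-space move of the TCP to a pose.
- move_l(position, feed=0.15, rotation=None, max_force=None): straight line of the TCP; rotation=None keeps the orientation; feed is the mean speed in m/s. With max_force (N) it stops when the force on the tool has changed by that much, and returns True; else False.
- set_joints(angles): joint-space move.
- gripper_to(opening, f_grip=None): finger opening in m; f_grip is the grip in N (None keeps the last); returns when the fingers have stopped.
- hold(seconds).
- inverse_kinematics(position, orientation): joint angles nearest the present ones, or None.
- observe(): the state.
- get_image(name): name is "scene" or "top" or "wrist"; returns (picture, depth): 420x560x3 uint8, red, green, blue; 420x560 float32, m along the optical axis (not along the pixel's ray), 0 where there is no reading.
- get_calibration(name): a dict with "intrinsics" (3x3 intrinsics, pixels), "world_from_camera" (4x4, takes a point from camera to world coordinates). Camera axes: x right, y down, z forward; pixel columns grow to the right and rows downward; lengths in m; the calibration is good to about 2 mm. The wrist camera is an equidistant fisheye: a pixel r from the principal point sees the ray r / f radians off the axis. A picture is of the moment at which its call begins: read the wrist's pose just before it. get_calibration takes no time and is no camera call; for the wrist camera it gives the pose at the moment of the call.
A pose or a line that the arm cannot do raises Unreachable and nothing moves.
- job_done(): hands the job in; it is judged then, once.
The state is a dict: "time_s": time; "q": joint angles; "joint_velocities": joint speeds; "joint_torque": joint torques, N m; "eef_pos": TCP position; "tcp_rot": TCP orientation; "ft_force": force on the tool from outside, world axes, zero at the start; "torque": the same for the moment, N m; "opening": finger opening in m; "grasp_force": force on a finger pad.
Only numpy, scipy, OpenCV 4.12 (cv2) and the standard library are available. Lean on these libraries where they do the work, as an engineer would, in place of code of your own. Each camera call takes 0.05 s, during which the arm holds its last target. There are 200 camera calls.

TASK

Pull-test the little dumbbell rack before and after loading it. With the rack still empty, draw the gauge's sprung slide out until its pointer stands at the near mark, hold it there for five seconds and ease it fully home; then lay every dumbbell across both rails, each in a saddle of its own, and every chrome collar flat along the middle of the narrow ledge, and with the rack so loaded draw the slide out to the far mark, hold it there for five seconds and ease it fully home again. Never let the slide snap back or pull it clearly past the far mark, do not shift the marks, leave the dumbbells and collars lying there, and leave the jar, mug and cone alone.

Things in the scene. Friction and masses are not known exactly. Their poses are not given: they have to be found in the camera images.
- rack: Fixed steel dumbbell rack, spring gauge bolted to its -y end. Origin: on the shelf under the rack's middle; z up, y along it (robot's left), x across it (away from the robot). Two rails 8 mm thick run along y (from -150 to 70 mm) at x = -32 and +32 mm, tops at z = 80 mm, open between them down to an 8 mm base plate 100 mm wide. Gauge's grey housing: 60 mm wide, 62 mm tall, y = -155 to -255 mm, x = 0.
- saddle0 (a point): Saddle 0 of the rack, at y = 36 mm: where the middle of a dumbbell's handle lies when it rests across both rails here, 93 mm above the shelf. On each rail two round-ended pins (8 mm thick, 18 mm tall, centres 20.5 mm either side of the saddle's middle) leave a 33 mm gap for the handle. Axes as rack.
- saddle1 (a point): Saddle 1 of the rack, at y = -36 mm: where the middle of a dumbbell's handle lies when it rests across both rails here, 93 mm above the shelf. On each rail two round-ended pins (8 mm thick, 18 mm tall, centres 20.5 mm either side of the saddle's middle) leave a 33 mm gap for the handle. Axes as rack.
- saddle2 (a point): Saddle 2 of the rack, at y = -108 mm: where the middle of a dumbbell's handle lies when it rests across both rails here, 93 mm above the shelf. On each rail two round-ended pins (8 mm thick, 18 mm tall, centres 20.5 mm either side of the saddle's middle) leave a 33 mm gap for the handle. Axes as rack.
- ledge (a point): Middle of the top face of the narrow raised ledge that carries on from the rails at the rack's +y end: a flat steel bar 40 mm wide (rack x), 180 mm long (rack y), 8 mm thick, its top 60 mm above the shelf. Room for two collars side by side. Axes as rack.
- gauge_pull (a joint): How far the gauge's sprung slide is drawn out, m: 0 is home (inside), grows as the slide is pulled along the rack's -y, away from the housing; stop at 0.11. The spring pulls it home with 1.2 N at 0 and 120 N/m more (about 12 N at 0.09); let go, it snaps home.
- gauge_grip (a point): Where to take the slide: upper part of its upright black grip plate (50 mm along rack x, 16 mm along rack y, 22 to 80 mm above the shelf; this point 66 mm up, in the plate's middle). At home 42 mm are free between plate and housing; a 10 mm rod at 40 mm height joins them. Axes as rack.
- gauge_index (a point): Tip of the thin steel index pointer on the slide, 60 mm from the grip plate's middle along rack x, 36 mm above the shelf, over a fixed aluminium scale strip (24 mm wide, top 30 mm up, rack x = 52 mm, y = -230 to -430 mm). Moves with the slide. Axes as rack.
- near_mark: The mark nearer the housing: a thin dark steel tab (3 mm along rack y) on the scale strip's far side. Its origin is the point it marks: the slide is at the mark when gauge_index has the same rack y. Set anew for each start, at 30 to 48 mm of pull; not to be shifted. Axes as rack.
- far_mark: The same kind of tab, farther from the housing (66 to 90 mm of pull); otherwise as near_mark.
- dumbbell0: A yellow vinyl dumbbell, 0.5 kg (varies), all alike; may be absent. 148 mm long along its own x; origin in the middle of its handle. Round handle of 26 mm diameter, 92 mm clear between the two hexagonal heads (50 mm across flats, 28 mm thick). Lying on the shelf on a flat of its heads its origin is 25 mm up; any of the six flats may be below.
- dumbbell1: A yellow vinyl dumbbell, 0.5 kg (varies), all alike; may be absent. 148 mm long along its own x; origin in the middle of its handle. Round handle of 26 mm diameter, 92 mm clear between the two hexagonal heads (50 mm across flats, 28 mm thick). Lying on the shelf on a flat of its heads its origin is 25 mm up; any of the six flats may be below.
- dumbbell2: A yellow vinyl dumbbell, 0.5 kg (varies), all alike; may be absent. 148 mm long along its own x; origin in the middle of its handle. Round handle of 26 mm diameter, 92 mm clear between the two hexagonal heads (50 mm across flats, 28 mm thick). Lying on the shelf on a flat of its heads its origin is 25 mm up; any of the six flats may be below.
- jar: Closed glass jar, 76 mm wide, 120 mm tall; bystander. Origin: centre of its underside.
- mug: White ceramic mug, 80 mm wide, 90 mm tall; bystander. Origin: centre of its underside.
- cone: Black plastic marker cone on a 110 mm square foot, 150 mm tall; bystander. Origin: centre of its underside.
- collar0: Chrome bar collar: a ring 56 mm across, 29 mm bore, 30 mm tall, 0.25 kg, lying flat; may be absent. Origin: centre of its underside, z along its axis.
- collar1: Second chrome collar, as collar0; may be absent.
Mind the look-alikes: they are no part of the job. Leave any blue or yellow look-alike of the collar1 alone.

How it is judged:
On the way, in this order (a step that is already met when the one before it is completed fails the run):
1. the rack empty, the pointer held within 4 mm of the near mark for 4 s (y of gauge_index in the frame of near_mark between -0.004 and 0.004 m and height (world z) of each of dumbbell0, dumbbell1, dumbbell2, collar0, collar1 below 0.05 m), for 4 s.
2. the slide eased home (within 4 mm) (value of joint gauge_pull below 0.004 m), for 0.2 s.
3. every dumbbell lies across both rails in a saddle and every collar flat on the ledge ((distance between dumbbell0 and saddle0 below 0.018 m or distance between dumbbell0 and saddle1 below 0.018 m or distance between dumbbell0 and saddle2 below 0.018 m) and z of dumbbell0 in the frame of rack between 0.088 and 0.098 m and angle between the x axis of each of dumbbell0, dumbbell1, dumbbell2 and the x axis of rack, either way round below 0.15 rad and linear speed of each of dumbbell0, dumbbell1, dumbbell2, collar0, collar1 below 0.03 m/s and (distance between dumbbell1 and saddle0 below 0.018 m or distance between dumbbell1 and saddle1 below 0.018 m or distance between dumbbell1 and saddle2 below 0.018 m) and z of dumbbell1 in the frame of rack between 0.088 and 0.098 m and (distance between dumbbell2 and saddle0 below 0.018 m or distance between dumbbell2 and saddle1 below 0.018 m or distance between dumbbell2 and saddle2 below 0.018 m) and z of dumbbell2 in the frame of rack between 0.088 and 0.098 m and x of collar0 in the frame of ledge between -0.014 and 0.014 m and y of collar0 in the frame of ledge between -0.08 and 0.08 m and z of collar0 in the frame of ledge between -0.004 and 0.004 m and angle between each of collar0, collar1's own z axis and vertical below 0.1 rad and x of collar1 in the frame of ledge between -0.014 and 0.014 m and y of collar1 in the frame of ledge between -0.08 and 0.08 m and z of collar1 in the frame of ledge between -0.004 and 0.004 m), for 0.3 s.
4. the rack loaded, the pointer held within 4 mm of the far mark for 4 s (all of step 3 and y of gauge_index in the frame of far_mark between -0.004 and 0.004 m), for 4 s.
5. the slide eased home (within 4 mm) (value of joint gauge_pull below 0.004 m), for 0.2 s.
At the end, for the whole second after the job is handed in: Slide home (4 mm). Every dumbbell still, across both rails in a saddle: handle middle within 18 mm of a saddle point, 5 mm in height, 0.15 rad in direction. Every collar still, flat (0.1 rad) on the ledge, centre within 14 mm of its midline and 80 mm of its middle lengthwise (all of step 3 and value of joint gauge_pull below 0.004 m); the robot touches nothing.
It fails at once if the slide snaps home (faster than 0.4 m/s) (velocity of joint gauge_pull below -0.4 m/s).
It fails at once if the slide is pulled more than 10 mm past the far mark (y of gauge_index in the frame of far_mark below -0.01 m).
It fails at once if a mark is shifted by more than 4 mm (distance of any of near_mark, far_mark from where it was at the start of the episode above 0.004 m).
It fails at once if a bystander is moved by more than 30 mm or tipped (distance of any of jar, mug, cone from where it was at the start of the episode above 0.03 m or angle between any of jar, mug, cone's own z axis and vertical above 0.4 rad).
Of dumbbell0, dumbbell1, dumbbell2, collar0, collar1 only 3 to 5 are there at a start; the rules pass over those that are not, and their reading is None.
At some moment in a run one of dumbbell0, dumbbell1, dumbbell2 may be knocked a few centimetres aside while the robot is not near it.
It also fails if it takes over 210 s, if anything falls off the work surface, if the arm or the gripper's body presses on something with over 40 N, if the wrist force passes 120 N, or if a joint passes its speed limit or range.

## Working session

There is one attempt and no reset: what is moved stays moved. The work goes in short steps, each a Python script; the robot and the scene stay as the last script left them, time stands still between calls to the robot, and variables do not carry over. Pictures are saved under pics/ and viewed, at most 14 in all, crops included, and the job is handed in when it is done.

```bash
mkdir -p pics; ls; cat > h.py <<'E'
import numpy as np, cv2
from plant import *
def snap(name,fn):
    c=get_calibration(name); im,d=get_image(name)
    cv2.imwrite(f'pics/{fn}.png',im[:,:,::-1]); np.savez(f'pics/{fn}.npz',im=im,d=d,K=c['intrinsics'],T=c['world_from_camera'])
def px(fn,u,v,z=None):
    "world point of pixel; z given -> intersect plane, else depth"
    f=np.load(f'pics/{fn}.npz'); K,T,d=f['K'],f['T'],f['d']
    r=np.array([(u-K[0,2])/K[0,0],(v-K[1,2])/K[1,1],1])
    if z is None:
        p=d[int(v)-1:int(v)+2,int(u)-1:int(u)+2]; p=p[p>0]
        return T[:3,:3]@(r*np.median(p))+T[:3,3]
    w=T[:3,:3]@r; return T[:3,3]+w*(z-T[2,3])/w[2]
E
python3 - <<'E'
from h import *
snap('scene','s0');snap('top','t0')
print(observe()); print(get_calibration('top'),get_calibration('wrist'))
E
```

```text
pics
{'time_s': 0.1, 'q': array([-1.23411669e+00,  2.21145342e-01,  1.52747827e+00,  9.11960368e-06,
        1.39470366e+00, -1.26073949e-01]), 'joint_velocities': array([-0.00140199, -0.00393396, -0.00334221, -0.00121934, -0.00039001,
        0.0009044 ]), 'joint_torque': array([ 1.57180886e-03, -4.98244572e+01, -3.90545511e+01, -2.11173251e-04,
        5.64353017e-03,  3.40875454e-05]), 'eef_pos': array([ 0.27884421, -0.55875046,  0.23031958]), 'tcp_rot': array([-3.13987293e+00, -2.27015452e-04,  4.62751783e-01]), 'ft_force': array([-0.23836606,  1.19876949,  0.14749158]), 'torque': array([-0.03459302,  0.02431983, -0.01587137]), 'grasp_force': 0.0, 'opening': 0.08540561967497316}
{'intrinsics': array([[412.40981711,   0.        , 275.27245853],
       [  0.        , 412.40981711, 206.07835155],
       [  0.        ,   0.        ,   1.        ]]), 'world_from_camera': array([[ 0.01086327, -0.99736871,  0.07167738,  0.4827191 ],
       [-0.99981847, -0.0097119 ,  0.01639233,  0.0077185 ],
       [-0.01565308, -0.07184244, -0.99729316,  1.16168752],
       [ 0.        ,  0.        ,  0.        ,  1.        ]])} {'intrinsics': array([[325.1922621 ,   0.        , 282.32711795],
       [  0.        , 325.1922621 , 204.62938862],
       [  0.        ,   0.        ,   1.        ]]), 'world_from_camera': array([[ 0.44689887, -0.8581731 , -0.25262687,  0.34360155],
       [-0.89458283, -0.42925181, -0.12435612, -0.52615315],
       [-0.00172146,  0.28157027, -0.95953907,  0.37340035],
       [ 0.        ,  0.        ,  0.        ,  1.        ]])}
```

View pics/t0.png

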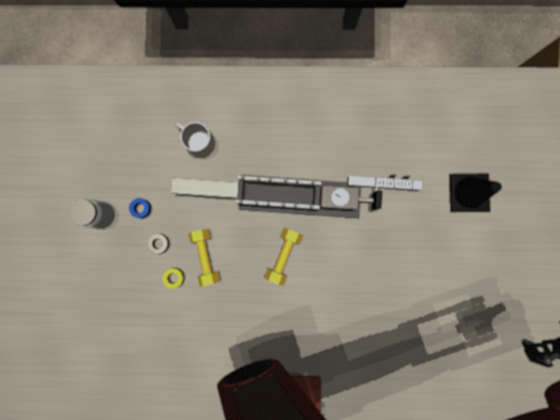

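View pics/s0.png

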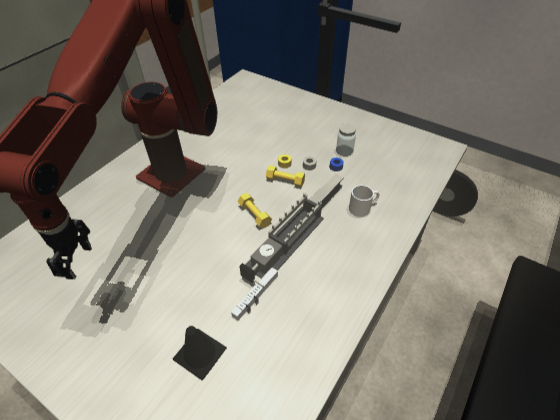

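The top view shows two dumbbells (~(205,258), (283,257)), a chrome collar at (158,243), and yellow and blue look-alikes. The rack runs from (172,187) to (360,205), with the grip at (377,200) and the scale strip at (348–422,183). I'll enlarge it.

```bash
python3 - <<'E'
from h import *
f=np.load('pics/t0.npz')['im'][:,:,::-1]
a=cv2.resize(f[165:225,225:425],None,fx=4,fy=4,interpolation=cv2.INTER_CUBIC)
b=cv2.resize(f[165:295,130:310],None,fx=2.7,fy=2.7,interpolation=cv2.INTER_CUBIC)
c=np.zeros((a.shape[0]+b.shape[0],800,3),np.uint8); c[:240,:800]=a; c[240:,:b.shape[1]]=b
cv2.imwrite('pics/t0c.png',c)
for n,u,v,z in [('d1a',201,236,.05),('d1b',208,280,.05),('d2a',290,236,.05),('d2b',275,278,.05),('col',158.5,243.5,.03),('ledge0',172,187,.06),('ledge1',238,191,.06),('grip',377,200,.08)]: print(n,px('t0',u,v,z).round(3))
E
```

```text
d1a [0.48  0.225 0.05 ]
d1b [0.363 0.204 0.05 ]
d2a [ 0.482 -0.014  0.05 ]
d2b [0.37  0.025 0.05 ]
col [0.458 0.346 0.03 ]
ledge0 [0.611 0.305 0.06 ]
ledge1 [0.602 0.127 0.06 ]
grip [ 0.579 -0.241  0.08 ]
```

View pics/t0c.png

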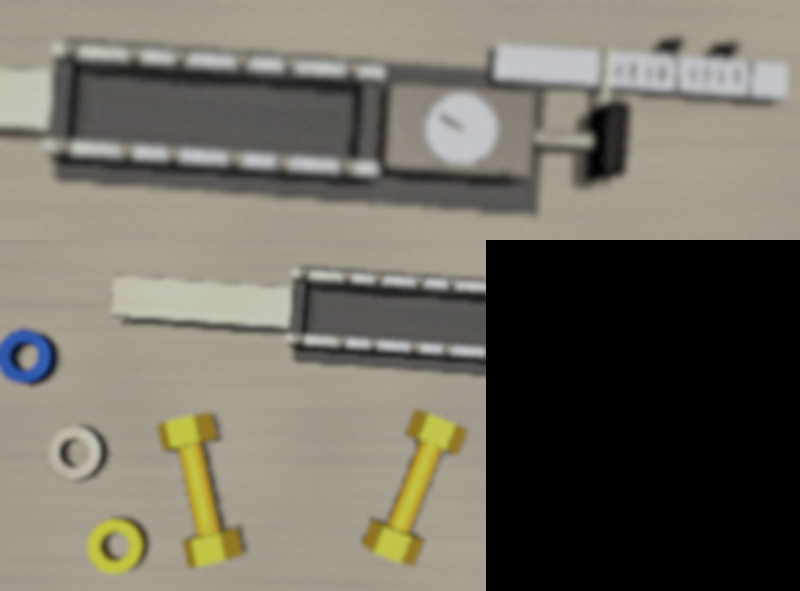

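```bash
cat > rk.py <<'E'
from h import *
def fit(pairs):
    A=np.array([p[0] for p in pairs],float);B=np.array([p[1] for p in pairs],float)
    a=A[:,0]+1j*A[:,1];b=B[:,0]+1j*B[:,1]
    w=np.sum((b-b.mean())*np.conj(a-a.mean()));psi=np.angle(w);o=b.mean()-np.exp(1j*psi)*a.mean()
    return o.real,o.imag,psi,abs(b-o-np.exp(1j*psi)*a)
E
python3 - <<'E'
from rk import *
C=lambda u,v:(225+u/4,165+v/4)
P=[((.036,.070),px('t0',*C(53,42),.08)),((.036,-.150),px('t0',*C(386,66),.08)),((-.036,.070),px('t0',*C(46,151),.08)),((-.036,-.150),px('t0',*C(379,176),.08)),((0,.25),px('t0',172,187,.06))]
x,y,psi,r=fit([(a,b[:2]) for a,b in P]);print(x,y,psi,r)
R=np.array([[np.cos(psi),-np.sin(psi)],[np.sin(psi),np.cos(psi)]])
g=px('t0',*C(616,140),.08);print('grip rack',R.T@(g[:2]-[x,y]))
for u,v,z in[(603,55,.036),(668,42,.04),(722,46,.04)]:print(R.T@(px('t0',*C(u,v),z)[:2]-[x,y]))
g=np.array([x,y])+R@[0,-.305]
movep([*g,.16],[np.pi,0,psi]); gripper_to(.045); print(observe()['q'],observe()['eef_pos'])
snap('wrist','w1')
E
```

```text
0.5990804760595008 0.0560768937012779 -0.054031543629583824 [0.00191016 0.00031254 0.0013543  0.00120633 0.00190463]
grip rack [-0.00362669 -0.30307882]
[ 0.05865477 -0.30159633]
[ 0.06974081 -0.34440057]
[ 0.06928722 -0.38111756]
[-5.27916781e-01  2.96501412e-01  1.57211244e+00 -3.12235538e-05
  1.27296225e+00  1.09725834e+00] [ 0.58250538 -0.24869612  0.16003226]
```

View pics/w1.png

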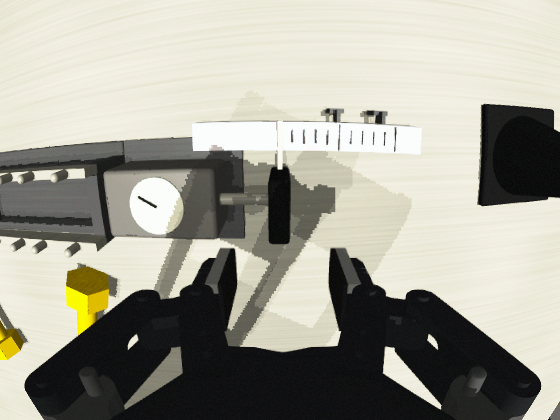

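The wrist view shows the grip plate (280,205), centred between the fingers. The pointer is at (280,160) and the mark tabs are near (333,113) and (375,116). Zooming in on the marks.

```bash
python3 - <<'E'
from h import *
f=np.load('pics/w1.npz');im=f['im'][95:185,260:420,::-1]
cv2.imwrite('pics/w1c.png',cv2.resize(im,None,fx=5,fy=5,interpolation=cv2.INTER_CUBIC))
E
cat >> h.py <<'E'
def wpx(fn,u,v,z):
    f=np.load(f'pics/{fn}.npz');K,T=f['K'],f['T']
    a=np.array([u-K[0,2],v-K[1,2]]);r=np.hypot(*a);t=r/K[0,0]
    w=T[:3,:3]@np.array([*(np.sin(t)*a/r),np.cos(t)]);return T[:3,3]+w*(z-T[2,3])/w[2]
E
```

```text
(no output)
```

View pics/w1c.png

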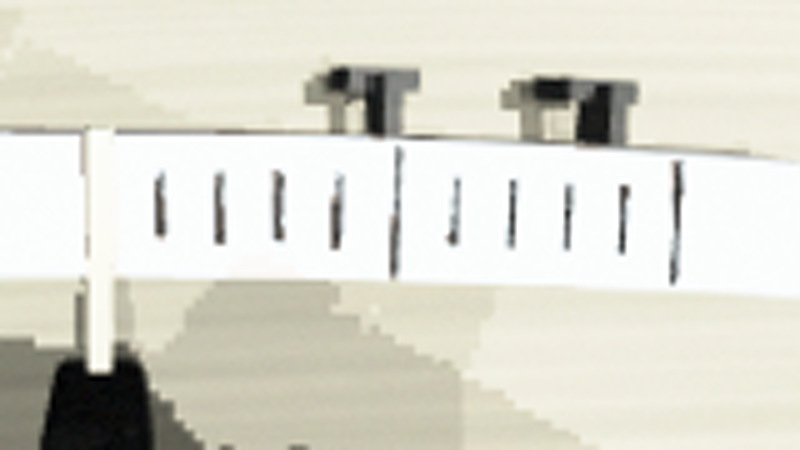

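```bash
python3 - <<'E'
from rk import *
x,y,psi=.5991,.0561,-.054
R=np.array([[np.cos(psi),-np.sin(psi)],[np.sin(psi),np.cos(psi)]])
rk=lambda p:(R.T@(np.array(p)[:2]-[x,y])*1e3).round(1)
print('plate',rk(wpx('w1',280,168,.08)),rk(wpx('w1',280,243,.08)),'ptr',rk(wpx('w1',280,122,.036)))
f=np.load('pics/w1.npz');d=f['d'];K,T=f['K'],f['T']
for n,(u0,u1,v0,v1) in dict(near=(322,346,109,121),far=(362,388,111,124)).items():
  for v in range(v0,v1,2):
    o=[]
    for u in range(u0,u1,2):
        a=np.array([u-K[0,2],v-K[1,2]]);r=np.hypot(*a);t=r/K[0,0]
        c=np.array([np.tan(t)*a[0]/r,np.tan(t)*a[1]/r,1])*d[v,u];p=T[:3,:3]@c+T[:3,3]
        o.append(f"{rk(p)[0]:.0f},{rk(p)[1]:.0f},{p[2]*1e3:.0f}")
    print(n,v,*o)
p=np.array([x,y])+R@[0,-.305]
E
```

```text
plate [  33.1 -302.8] [ -23.2 -302.7] ptr [  63.6 -302.5]
near 109 75,-341,1 75,-343,0 75,-342,17 75,-342,30 75,-343,35 75,-345,37 75,-346,38 75,-348,37 75,-350,37 75,-351,37 75,-354,35 76,-362,1
near 111 73,-341,1 73,-343,0 73,-342,18 73,-342,31 73,-343,36 73,-345,36 73,-346,37 73,-347,42 73,-348,46 73,-350,45 74,-353,38 74,-362,-0
near 113 71,-341,-0 71,-343,-0 71,-345,1 71,-347,1 72,-348,1 72,-350,0 72,-347,33 72,-347,44 72,-348,45 72,-350,44 72,-353,36 72,-362,0
near 115 69,-341,0 70,-343,1 70,-345,1 70,-347,1 70,-348,2 70,-350,1 70,-347,33 70,-347,43 70,-348,45 70,-350,45 70,-360,1 70,-362,1
near 117 68,-341,1 68,-343,-0 68,-345,0 68,-347,0 68,-349,0 68,-351,-1 68,-347,34 68,-347,44 69,-348,45 69,-350,47 68,-360,0 68,-362,-1
near 119 66,-341,1 66,-343,1 66,-345,1 66,-347,1 66,-348,1 66,-350,0 67,-347,35 67,-347,44 67,-349,45 67,-350,46 66,-360,0 66,-362,-0
far 111 74,-379,1 75,-381,1 75,-380,12 75,-380,19 75,-380,24 75,-380,32 75,-381,35 75,-382,36 75,-384,36 75,-386,37 75,-387,37 75,-390,35 75,-391,36
far 113 73,-379,1 73,-381,2 73,-383,1 73,-380,19 73,-380,25 73,-380,33 73,-381,36 73,-382,37 73,-384,38 73,-385,40 73,-384,47 74,-386,46 74,-391,37
far 115 71,-379,0 71,-381,1 71,-383,1 71,-385,0 71,-387,1 71,-389,-1 71,-391,-0 71,-385,27 72,-384,35 72,-384,41 72,-385,45 72,-386,46 72,-391,36
far 117 69,-379,1 69,-381,1 69,-383,1 69,-385,1 69,-387,1 69,-389,1 69,-391,1 70,-385,28 70,-384,36 70,-384,41 70,-385,45 70,-386,46 70,-403,1
far 119 67,-379,1 67,-381,0 67,-383,1 67,-385,-1 67,-387,-1 67,-389,0 68,-391,1 68,-385,29 68,-385,34 68,-384,42 68,-385,44 69,-386,47 68,-403,-0
far 121 65,-380,-1 65,-381,-1 65,-383,1 65,-385,1 65,-387,0 66,-389,0 66,-391,1 66,-385,28 66,-385,35 67,-385,41 67,-385,45 67,-387,45 66,-403,1
far 123 63,-377,9 63,-380,7 64,-381,8 64,-383,8 64,-385,8 64,-388,5 64,-389,7 64,-392,6 64,-394,5 65,-385,40 65,-385,45 65,-387,45 64,-403,-0
```

```bash
cat >> rk.py <<'E'
x,y,psi=.5991,.0561,-.054
R=np.array([[np.cos(psi),-np.sin(psi)],[np.sin(psi),np.cos(psi)]])
W=lambda a,b:np.array([x,y])+R@[a,b]
rk=lambda p:(R.T@(np.array(p)[:2]-[x,y])*1e3).round(1)
E
python3 - <<'E'
from rk import *
move_l([*W(0,-.3028),.10]); print(move_l([*W(0,-.3028),.053],feed=.05,max_force=8))
gripper_to(.010,60); o=observe(); print(o['opening'],o['grasp_force'],o['ft_force'],rk(o['eef_pos']))
e=rk(o['eef_pos'])[1]/1e3
print(move_l([*W(0,e-.046),.053],feed=.03)); o=observe(); print(o['ft_force'],rk(o['eef_pos']),o['time_s'])
snap('wrist','w2')
f=np.load('pics/w2.npz');im=f['im'][95:245,180:380,::-1]
cv2.imwrite('pics/w2c.png',cv2.resize(im,None,fx=4,fy=4,interpolation=cv2.INTER_CUBIC))
E
```

```text
False
0.015070010147316952 59.40525949001312 [-1.35786022  1.76377282  3.08471886] [ 3.000e-01 -3.028e+02]
False
[-2.51532686  6.60636691  8.37381015] [   0.  -347.5] 5.9333
```

View pics/w2c.png

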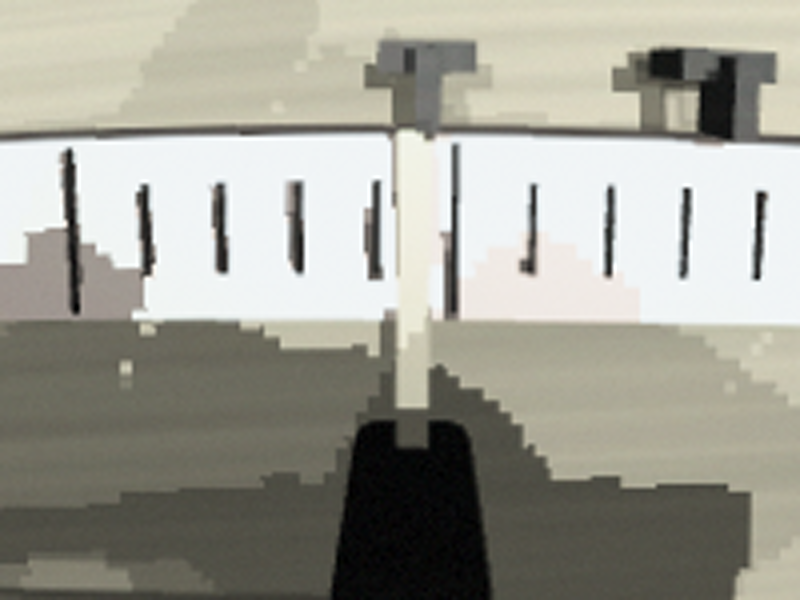

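The pointer (413) is about 1.5 mm short of the tab (427). I'll nudge it, hold, then ease home.

```bash
python3 - <<'E'
from rk import *
move_l([*W(0,-.3504),.053],feed=.02); hold(5); o=observe(); print(rk(o['eef_pos']),o['ft_force'])
print(move_l([*W(0,-.3018),.053],feed=.03,max_force=15)); o=observe(); print(rk(o['eef_pos']),o['ft_force'],o['time_s'])
hold(.3); gripper_to(.045); o=observe(); print(rk(o['eef_pos']))
snap('wrist','w3'); print(rk(wpx('w3',280,168,.08)))
move_l([*W(0,-.3028),.16])
snap('wrist','w4');snap('top','t1')
f=np.load('pics/w4.npz')['im'][:,:,::-1];g=np.load('pics/t1.npz')['im'][:,:,::-1]
c=np.vstack([cv2.resize(f[95:245,180:380],(600,300)),cv2.resize(g[165:295,130:390],(600,300))]);cv2.imwrite('pics/c4.png',c)
E
```

```text
[  -0. -349.] [-3.38347393  6.72251246  8.29381081]
False
[ 3.000e-01 -3.027e+02] [-2.17181425 -1.52232033  5.59123046] 13.0
[-2.000e-01 -3.015e+02]
[  51.8 -299.9]
```

View pics/c4.png

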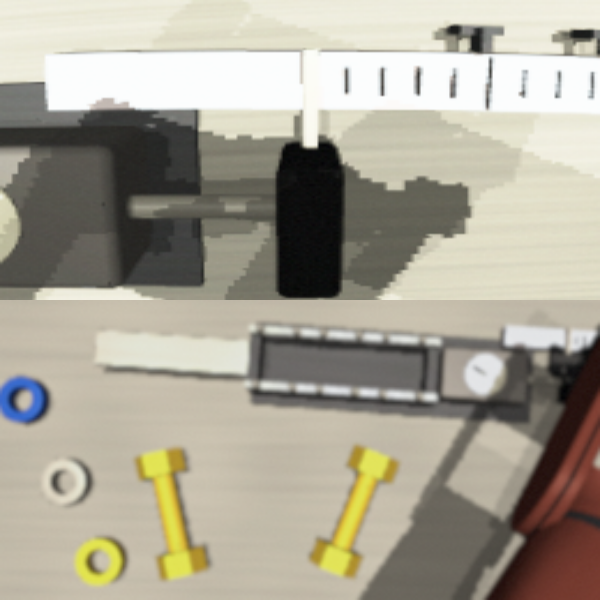

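```bash
cat >> rk.py <<'E'
def find(fn,near,hsvlo,hsvhi,rad=.1,zmin=.012):
    f=np.load(f'pics/{fn}.npz');K,T,d=f['K'],f['T'],f['d']
    hsv=cv2.cvtColor(f['im'],cv2.COLOR_RGB2HSV);m=cv2.inRange(hsv,hsvlo,hsvhi)>0
    v,u=np.nonzero(m&(d>0));dd=d[v,u]
    p=np.c_[(u-K[0,2])/K[0,0]*dd,(v-K[1,2])/K[1,1]*dd,dd]@T[:3,:3].T+T[:3,3]
    p=p[(np.hypot(*(p[:,:2]-near).T)<rad)&(p[:,2]>zmin)]
    c,s,_=cv2.minAreaRect((p[:,:2]*1e3).astype(np.float32))
    b=cv2.boxPoints((c,s,_));e=[b[1]-b[0],b[2]-b[1]];e=max(e,key=np.linalg.norm)
    a=np.arctan2(e[1],e[0]);a=(a+np.pi/2)%np.pi-np.pi/2
    return np.array(c)/1e3,s,a,len(p)
YL=((20,120,80),(35,255,255))
def db(fn,near):return find(fn,near,*YL)
def pick(c,a):
    movep([*c,.16],[np.pi,0,a]);gripper_to(.075);move_l([*c,.06])
    t=move_l([*c,.008],feed=.06,max_force=12);gripper_to(.015,70);o=observe()
    print('pick',t,o['opening'],o['grasp_force'],o['eef_pos']);move_l([*c,.17]);return o['eef_pos'][2]
def place(s,h,sx=0.):
    p=W(sx,s);movep([*p,.19],[np.pi,0,psi]);zt=.068+h
    move_l([*p,zt+.015],feed=.1);t=move_l([*p,zt-.003],feed=.03,max_force=6)
    print('place',t,observe()['eef_pos'],zt);gripper_to(.042);move_l([*p,.2])
E
python3 - <<'E'
from rk import *
print(db('t1',[.4215,.2145]),db('t1',[.426,.0055]))
E
```

```text
(array([0.4146749 , 0.25261899]), (145.25181579589844, 121.24300384521484), np.float32(0.24647868), 820) (array([0.42753094, 0.00316783]), (54.46636962890625, 145.00125122070312), np.float32(-0.36721504), 694)
```

```bash
sed -i 's/rad=.1,/rad=.085,/' rk.py; python3 - <<'E'
from rk import *
print(db('t1',[.4215,.2145]))
c,_,a,_=db('t1',[.4275,.003])
h=pick(c,a); 
p=W(0,-.108);movep([*p,.20],[np.pi,0,psi]);snap('wrist','w5');print(observe()['opening'],h)
E
```

```text
(array([0.41658563, 0.24502444]), (145.25181579589844, 105.58053588867188), np.float32(0.24647868), 748)
pick False 0.023935175188717836 68.3392345905304 [0.4277993  0.00303505 0.00852525]
0.02396985243390827 0.008525253846883664
```

View pics/w5.png

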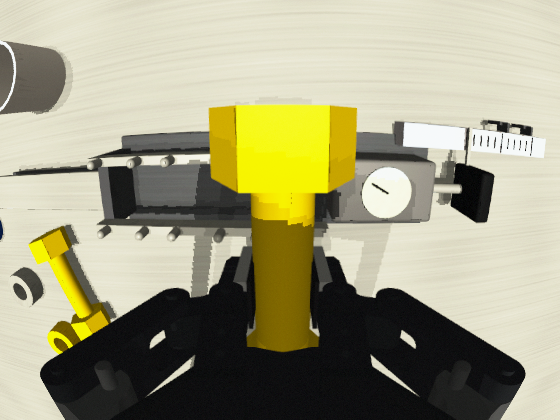

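The dumbbell is held above the rack. Pin tips are visible at (103,232), (142,234), (174,236), (218,238) on the near rail, and (92,166), (135,161), (168,160) on the far rail. I'll check the rack fit with them.

```bash
python3 - <<'E'
from rk import *
for p in [(103,232),(142,234),(174,236),(218,238),(92,166),(135,161),(168,160)]: print(rk(wpx('w5',*p,.095)))
E
```

```text
[-27.5  56. ]
[-28.2  15.1]
[-29.3 -15.1]
[-30.3 -53.7]
[33.3 57.6]
[35.8 13.7]
[ 35.5 -16.1]
```

```bash
python3 - <<'E'
from rk import *
place(-.108,.0085,.002)
p=W(-.0,.08);movep([.36,-.25,.3],[np.pi,0,psi]);snap('top','t2')
f=np.load('pics/t2.npz')['im'][:,:,::-1]
cv2.imwrite('pics/t2c.png',cv2.resize(f[165:295,130:390],(800,400),interpolation=cv2.INTER_CUBIC))
print(db('t2',W(0,-.108)))
E
```

```text
place True [ 0.5951903  -0.05184921  0.07642561] 0.07650000000000001
(array([ 0.59382648, -0.05237229]), (56.97639846801758, 147.47760009765625), np.float32(-0.06247115), 828)
```

View pics/t2c.png

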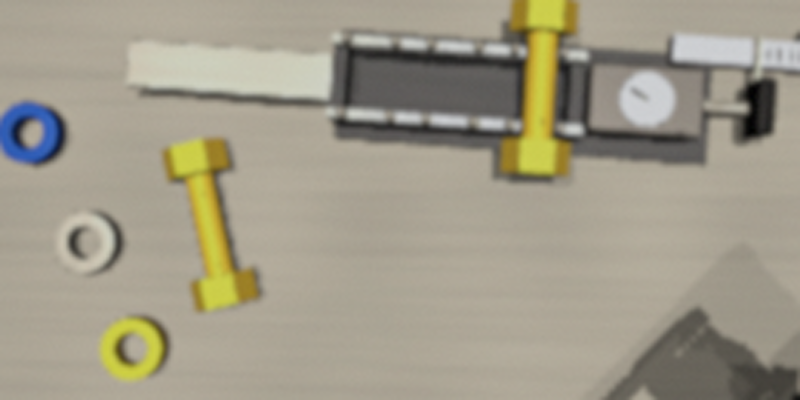

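The first dumbbell is well seated. The other one was knocked to new head pixels ~(193,216) and (202,260). I'll fetch it from there.

```bash
python3 - <<'E'
from rk import *
m=(px('t2',193.4,216.4,.05)+px('t2',202,260,.05))[:2]/2
r=find('t2',m,*YL,rad=.083);print(m,r)
snap('top','t3');r=find('t3',m,*YL,rad=.083);print(r)
c,a=r[0],r[2]
h=pick(c,a);place(.036,h,.002)
movep([.40,.05,.3],[np.pi,0,psi])
snap('top','t4');print(rk(db('t4',W(0,.036))[0]),db('t4',W(0,.036)))
K,T=(np.load('pics/t4.npz')[k] for k in'KT')
cv2.imwrite('pics/t4c.png',cv2.resize(cv2.imread('pics/t4.png')[165:295,130:390],(800,400),interpolation=cv2.INTER_CUBIC))
E
```

```text
[0.47400249 0.23423054] (array([0.47587656, 0.2377767 ]), (145.8769989013672, 55.50559997558594), np.float32(0.24814391), 717)
(array([0.47556329, 0.23834315]), (145.59317016601562, 56.2321662902832), np.float32(0.24047935), 716)
pick False 0.023925603602642988 68.71893167495728 [0.47590193 0.23856804 0.00859103]
place True [0.60296468 0.09189718 0.07643749] 0.07659102759900545
[ 0.7 35.8] (array([0.6016947 , 0.09179765]), (55.131839752197266, 147.97544860839844), np.float32(-0.053395033), 827)
```

View pics/t4c.png

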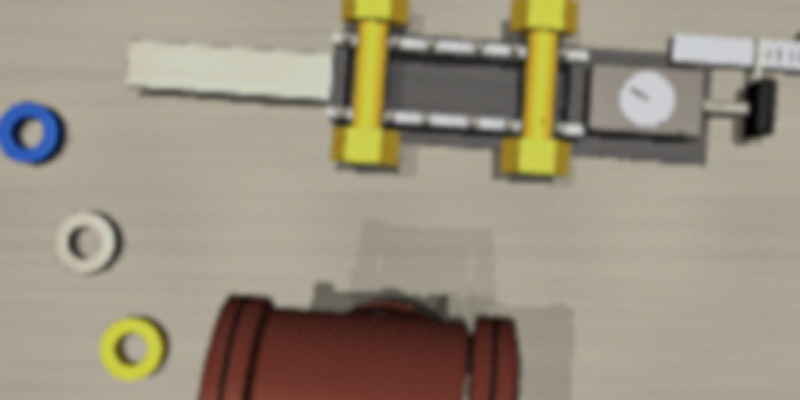

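Both dumbbells are in their saddles. Next is the chrome collar at (158.6,243.6).

```bash
python3 - <<'E'
from rk import *
c=px('t4',158.6,243.6,.03)[:2];print(c)
movep([*c,.16],[np.pi,0,.3]);gripper_to(.085);move_l([*c,.05])
print(move_l([*c,.001],feed=.05,max_force=10));gripper_to(.045,60);o=observe();print(o['opening'],o['grasp_force'],o['eef_pos']);h=o['eef_pos'][2]
move_l([*c,.17])
p=W(.002,.17);movep([*p,.17],[np.pi,0,psi]);snap('wrist','w6')
move_l([*p,.06+h+.015]);t=move_l([*p,.06+h-.003],feed=.03,max_force=5);print(t,observe()['eef_pos'],h)
print(h,observe()['opening'])
E
```

```text
[0.45765085 0.34557285]
False
0.05384504234422922 64.92906618397683 [0.45833789 0.34611602 0.00189697]
True [0.61053148 0.22573763 0.06195872] 0.0018969685601531554
0.0018969685601531554 0.053706201224069904
```

View pics/w6.png

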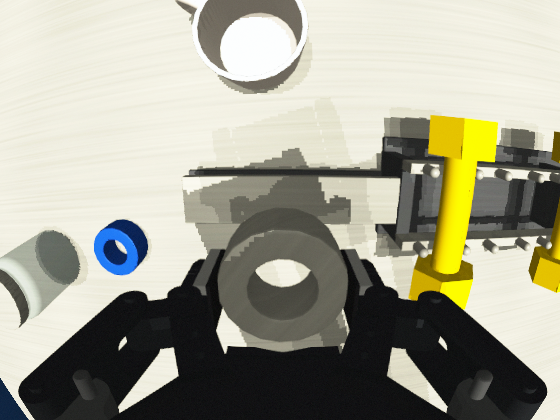

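The collar is held level over the ledge, whose edges are at rows 176 and 222 near column 200. I'll check the lateral centring, release, and look.

```bash
python3 - <<'E'
from rk import *
print(rk(wpx('w6',195,177,.06)),rk(wpx('w6',195,222,.06)))
p=observe()['eef_pos'];gripper_to(.080);move_l([p[0],p[1],.17])
movep([.40,.05,.3],[np.pi,0,psi]);snap('top','t5')
cv2.imwrite('pics/t5c.png',cv2.resize(cv2.imread('pics/t5.png')[165:225,160:390],None,fx=3.4,fy=3.4,interpolation=cv2.INTER_CUBIC))
for n in(.036,-.108):r=db('t5',W(0,n));print(rk(r[0]),r[2])
E
```

```text
[ 22.8 241.2] [-15.8 244.2]
[ 0.9 35.8] -0.05479741
[   0.7 -108.7] -0.06341934
```

View pics/t5c.png

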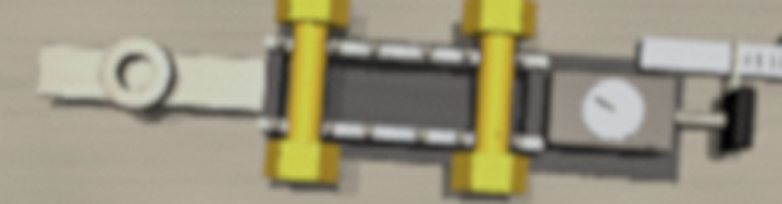

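The collar sits flat on the ledge's midline (138,75) and both dumbbells are in place. Now the loaded pull.

```bash
python3 - <<'E'
from rk import *
movep([*W(0,-.3028),.16],[np.pi,0,psi]);gripper_to(.045)
print(move_l([*W(0,-.3028),.053],feed=.05,max_force=8))
gripper_to(.010,60); o=observe(); print(o['opening'],rk(o['eef_pos']))
move_l([*W(0,-.387),.053],feed=.03); o=observe(); print(o['ft_force'],rk(o['eef_pos']),o['time_s'])
snap('wrist','w7')
cv2.imwrite('pics/w7c.png',cv2.resize(cv2.imread('pics/w7.png')[95:245,180:380],None,fx=4,fy=4,interpolation=cv2.INTER_CUBIC))
E
```

```text
False
0.015082766064802088 [ 1.000e-01 -3.027e+02]
[-4.79120521 11.26510411 10.52150733] [  -0.4 -384.5] 53.2583
```

View pics/w7c.png

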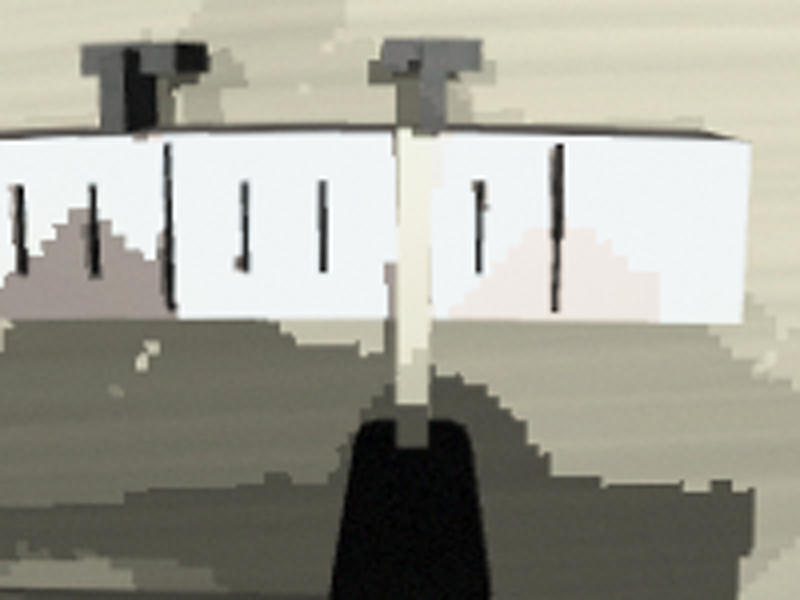

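The pointer (413) is about 2 mm short of the far tab (431). I'll nudge it, hold, and ease home.

```bash
python3 - <<'E'
from rk import *
move_l([*W(0,-.3888),.053],feed=.02); hold(5.2); o=observe(); print(rk(o['eef_pos']),o['ft_force'])
print(move_l([*W(0,-.3018),.053],feed=.03,max_force=18)); o=observe(); print(rk(o['eef_pos']),o['ft_force'],o['time_s'])
hold(.5); gripper_to(.045); move_l([*W(0,-.3028),.16]); hold(.5)
snap('wrist','w8');movep([.36,-.25,.3],[np.pi,0,psi]);snap('top','t6')
a=cv2.imread('pics/w8.png')[95:245,180:380];b=cv2.imread('pics/t6.png')[165:225,160:390]
cv2.imwrite('pics/c8.png',np.vstack([cv2.resize(a,(600,350)),cv2.resize(b,(600,156))]))
for n in(.036,-.108):r=db('t6',W(0,n));print(rk(r[0]),r[2])
E
```

```text
[  -0.5 -386.2] [-3.80022083 11.06512819 10.85518013]
False
[ 1.000e-01 -3.026e+02] [-3.4176099  -2.66670475  4.61793698] 61.8083
[ 0.6 35.7] -0.052853346
[   0.6 -108.6] -0.059799194
```

View pics/c8.png

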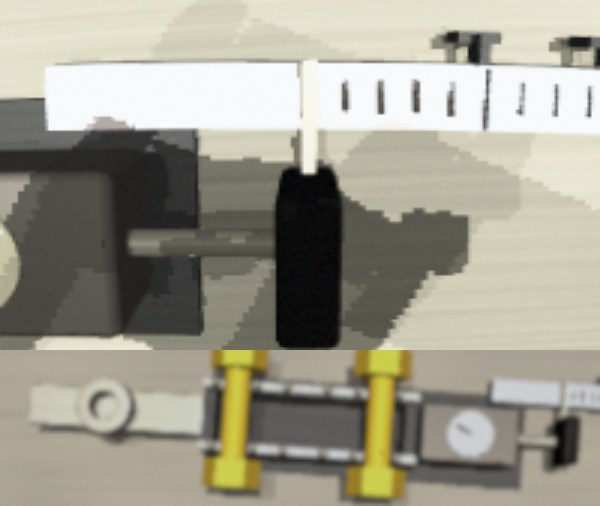

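The slide is home (pointer at (309,115), same as before), and the dumbbells and collar are still in place. Handing in.

```bash
python3 -c "
from plant import *
print(job_done())"
```

```text
the job is handed in; nothing more can be done
None
```

I've handed the job in; the hand-in call returned no verdict. The slide was drawn to the near mark with the rack empty, then to the far mark with both dumbbells and the one chrome collar loaded. Each pull was held at least 5 s and eased home, and the last images show the slide home and the load in place.

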